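Seat a mortar prism in the length-measuring fixture

TASK

Without gripping or lifting it, push the long mortar prism across the plate until its long side lies flat against the dark fence; then push it endwise along the fence until its end meets the plain steel anvil block, so that it ends snug against both. Push gently with the fingers, never pinch it, and leave the dial gauge and all the other specimens and things untouched where they are.

Things in the scene. Friction and masses are not known exactly. Their poses are not given: they have to be found in the camera images.
- prism: the long grey mortar prism lying on the fixture's plate, 40 x 160 x 40 mm (long along its y), about 0.56 kg; origin at the centre of its underside, z up. Needs 4 to 10 N to slide. It starts clear of the fence (by at least 20 mm), up to about 30 degrees askew, and clear of both end pieces
- fixture: fixed aluminium plate, x -140 to +95 mm, y -265 to +265 mm, top 9 mm above the origin (on the bench), with a dark steel fence on its far side. x points from the open near side to the fence, y runs along it, z up. Fence face (towards -x) at x = +60 mm; fence 20 mm thick, y -175 to +175 mm, 22 mm high above the plate. Its place and yaw vary
- anvil: plain solid steel block fixed at one end of the fence, 46 (x) x 40 (y) x 50 mm high; origin at the centre of its underside, on the plate at fixture x = +40, y = +215 or -215 mm (the gauge has the other end); axes as the fixture. The face to meet is 20 mm from its origin, towards the middle: a seated prism has its origin 100 mm from the anvil's
- gauge: the dial gauge, delicate, fixed at the other end of the fence: a small grey block with a round steel dial facing up, 56 mm across and 54 mm high, and a thin spindle sticking out 35 mm each way along y from its origin, 22 mm up; origin at the centre of its underside, on the plate. Do not touch it with the robot or the prism
- half_prism: bystander: short broken half of a prism, 80 (x) x 40 (y) x 40 mm, lying on the plate near one near corner; origin at the centre of its underside
- cube: bystander: 50 mm mortar cube on the plate near the other near corner; origin at the centre of its underside
- core: bystander: upright mortar cylinder, 50 mm across, 100 mm high, on the bench to the left; origin at the centre of its underside
- bottle: bystander: white bottle 56 mm across, 130 mm high, on the bench to the right; origin at the centre of its underside
- beaker: bystander: clear beaker, 90 mm across, 110 mm high, on the bench to the left; origin at the centre of its underside
- brush: bystander: hand brush lying on the bench to the right; origin on its underside
Mind the look-alikes: they are no part of the job. What is shaped like the prism but orange is not meant.

How it is judged (in metres and radians):
On the way, in this order (a step that is already met when the one before it is completed fails the run):
1. the prism's long side lies flat against the fence, its end still clear of the anvil (x of prism in the frame of fixture between 0.0365 and 0.0435 m and angle between the y axis of prism and the y axis of fixture, either way round below 0.035 rad and horizontal distance between prism and anvil above 0.115 m), for 0.2 s.
2. the prism has been pushed along the fence to the anvil (x of prism in the frame of fixture between 0.0365 and 0.0435 m and angle between the y axis of prism and the y axis of fixture, either way round below 0.035 rad and horizontal distance between prism and anvil below 0.104 m), for 0.2 s.
At the end, for the whole second after the job is handed in: The prism lies flat on the plate at rest, its long side against the fence (gap at most 3.5 mm, within 2 degrees) and its end against the anvil (gap at most 4 mm) (all of step 2 and linear speed of prism below 0.01 m/s and z of prism in the frame of fixture below 0.013 m and angle between prism's own z axis and vertical below 0.05 rad); the robot touches nothing.
It fails at once if the prism is lifted off the plate or tipped (z of prism in the frame of fixture above 0.018 m or angle between prism's own z axis and vertical above 0.25 rad).
It fails at once if the prism is pinched or pushed hard (more than 38 N from the fingers) (contact force between the fingers and prism above 38 N).
It fails at once if the dial gauge is touched (contact force between gauge and anything else above 1 N).
It fails at once if another specimen or thing is moved (more than 8 mm) (distance of any of half_prism, cube, core, bottle, beaker, brush from where it was at the start of the episode above 0.008 m).
It also fails if it takes over 48 s, if anything falls off the work surface, if the arm or the gripper's body presses on something with over 40 N, if the wrist force passes 120 N, or if a joint passes its speed limit or range.

ROBOT

A 7-joint arm with a two-finger parallel gripper is mounted at the origin on the work surface. World frame = base frame: x ahead of the robot, y to its left, z up, the work surface at z = 0. Lengths are in m, angles in degrees, forces in N, time in s.
With the tool pointing down it reaches from about 0.425 to 0.875 m from the base axis. Payload 4.7 kg.
Tool frame: the origin (TCP) lies at the very end of the fingers, on their centre line; the grasp point (between the pads) lies 19 mm behind it; z points along the fingers, y is the line along which they close (so a half turn about z gives the same grasp; the last joint's range is limited). The gripper opens to 87 mm and grips with 3 to 60 N. Pads are 19 mm wide; open, the fingers measure 117 mm over their backs; the gripper's body (75 mm by 190 mm) begins 51 mm behind the grasp point.
Start: joints at [75.063, 18.392, -4.016, 83.108, 1.295, 78.541, -3.26], TCP at [0.176, -0.626, 0.223] pointing down, gripper open.
Joint ranges: [-163.93, 163.93], [-17.29, 119.83], [-79.2, 71.16], [3.27, 140.29], [-89.18, 269.18], [5.43, 117.66], [-154.24, 154.24]. Speed limits (degrees/s): [147.25, 147.25, 180, 180, 180, 180, 180].

INTERFACE

Orientations are given as [roll, pitch, yaw] about the fixed x, y, z axes, in that order (R = Rz(yaw) Ry(pitch) Rx(roll)).
In Python, from cell import get_obs, read_camera, sign_off, silhouettes gives the robot as it stands.
- The arm moves only by the tool play_rows, never from a script. Its argument "steps" is a list that holds one entry, the list of rows, each a list of 7 numbers: the shift along the tool's x, y, z in m, then the turn, a rotation vector about the tool's x, y, z in rad, then the finger opening in m, from 0 to 0.087. A call has 1 to 12 rows; each row shifts and turns the commanded pose from where the row before left it, along the tool's axes as they then stand; what a row does not reach is not made up. A row lasts 1/10 s, in which the tool goes at most 50 mm and 8.59 degrees, less where a joint would pass 70% of its speed; a pose out of reach is approached as far as the arm can. A call is refused whole if a number of a shift passes 0.05 or a number of a turn 0.15, either way. A call with a gripper value outside its range is refused whole. The fingers move at their own pace and stop on an object; "force" is the grip in N (left out, the last holds). Time passes only in rows, so rows that do not move let the fingers close. It gives the time, the measured TCP pose, the force, the opening and the grip force at its end, in the units of the state.
- get_obs(): the state, without advancing time (a new reading comes with each control period).
- read_camera(name): name is "side" or "top" or "wrist"; returns a dict with "frame" (480x640x3 uint8, red, green, blue), "intrinsics" (3x3 intrinsics, pixels), "view" (4x4, takes a point from world to camera coordinates). Camera axes: x right, y up, looking along -z (the intrinsics and any distortion apply to the point x, -y, -z); pixel columns grow to the right and rows downward; lengths in m; the calibration is good to about 2 mm. A picture is of the moment at which its call begins. There is no depth.
- sign_off(): hands the job in; it is judged then, once.
Trained networks look in the newest picture that a camera, given by its name, has taken for a name from the list of things; names that differ only in an ending like _2 or _b are one class to them, and where a whole thing is asked for, a point or a joint stands for the part that bears it (a point fixed in the world has none). Each returns a list of dicts, best first, with "p" (0 to 1); they miss things now and then, are a little off and sometimes report something else, mostly with a low value. They report only what shows in the picture. A call takes as long as a camera call. They do not tell look-alikes from the thing itself.
- silhouettes(camera, name): "pixels" (480x640 bool, what is visible of it) and "extent" ([left, top, right, bottom] in pixels, round what is visible of it).
The state is a dict: "time_s": time; "qpos": joint angles; "joint_velocities": joint speeds; "effort": joint torques, N m; "tool_pos": TCP position; "tool_rot": TCP orientation; "force": force on the tool from outside, world axes, zero at the start; "wrist_torque": the same for the moment, N m; "grip_width": finger opening in m; "grasp_force": force on a finger pad.
Only numpy, scipy, OpenCV 4.12 (cv2) and the standard library are available. Lean on these libraries where they do the work, as an engineer would, in place of code of your own. Each camera call takes 0.05 s, during which the arm holds its last target. There are 200 camera calls.

## Working session

There is one attempt and no reset: what is moved stays moved. The work goes in short steps, Python scripts to look and compute and a tool call to move; the robot and the scene stay as the last step left them, time stands still between calls to the robot, and variables do not carry over. Pictures are saved under pics/ and viewed, at most 10 in all, crops included, and the job is handed in when it is done.

Besides the shell and the picture viewer there is one more tool, called as name(argument=value, ...) on one line, values as JSON. play_rows: Moves the arm, as the interface text tells. Its arguments: {"type":"object","properties":{"steps":{"type":"array","items":{"type":"array","items":{"type":"array","items":{"type":"number"}}}},"force":{"type":"number"}},"required":["steps"]}

```bash
mkdir -p pics; python3 - <<'E'
from cell import *
import cv2,numpy as np
o=get_obs(); print({k:np.round(o[k],3).tolist() for k in o})
ims=[]
for c in ("top","side"):
    r=read_camera(c); cv2.imwrite(f"pics/{c}0.png",r["frame"][:,:,::-1])
    print(c,np.round(r["intrinsics"],1).tolist(),np.round(r["view"],4).tolist())
    for n in ("prism","fixture","anvil","gauge","half_prism","cube"):
        for s in silhouettes(c,n)[:3]: 
            px=s["pixels"]; ys,xs=np.nonzero(px)
            print(c,n,round(s["p"],2),s["extent"],np.round(cv2.minAreaRect(np.c_[xs,ys].astype(np.float32))[0],1), cv2.boxPoints(cv2.minAreaRect(np.c_[xs,ys].astype(np.float32))).round(1).tolist())
E
```

```text
{'time_s': 0.0, 'qpos': [75.064, 18.438, -4.015, 83.176, 1.297, 78.542, -3.26], 'joint_velocities': [0.025, -0.067, -0.083, 0.055, 0.019, -0.007, 0.147], 'effort': [0.0, -49.129, -0.404, -31.253, -0.064, 0.044, 0.0], 'tool_pos': [0.176, -0.625, 0.221], 'tool_rot': [-179.89, 0.008, 15.745], 'force': [0.083, -0.068, 0.141], 'wrist_torque': [0.042, -0.004, 0.011], 'grasp_force': 0.0, 'grip_width': 0.087}
top [[443.0, 0.0, 316.1], [0.0, 443.0, 244.3], [0.0, 0.0, 1.0]] [[0.0153, -0.9997, -0.0163, -0.0114], [0.9913, 0.0131, 0.1309, -0.438], [-0.1307, -0.0182, 0.9913, -1.1628], [0.0, 0.0, 0.0, 1.0]]
top prism 0.93 [379.5, 298.5, 441.8, 341.1] [410.9 321.2] [[378.5, 313.70001220703125], [386.20001220703125, 298.8999938964844], [443.3999938964844, 328.79998779296875], [435.70001220703125, 343.6000061035156]]
top prism 0.79 [264.4, 188.1, 323.7, 227.1] [294.5 209.9] [[262.79998779296875, 212.5], [319.20001220703125, 189.89999389648438], [326.1000061035156, 207.3000030517578], [269.79998779296875, 229.89999389648438]]
top prism 0.76 [154.9, 303.4, 214.7, 347.8] [184.8 323.5] [[152.8000030517578
[... 2115 characters left out ...]
297.79998779296875, 322.70001220703125]]
side half_prism 0.39 [275.6, 226.3, 298.1, 280.8] [285.5 250.1] [[273.29998779296875, 274.70001220703125], [279.70001220703125, 223.3000030517578], [297.70001220703125, 225.60000610351562], [291.29998779296875, 276.8999938964844]]
side cube 0.68 [319.3, 191.7, 342.9, 213.7] [330.  202.9] [[317.1000061035156, 211.5], [322.70001220703125, 189.1999969482422], [342.8999938964844, 194.1999969482422], [337.3999938964844, 216.60000610351562]]
side cube 0.19 [203.4, 192.6, 352.4, 332.4] [277.5 259.2] [[200.3000030517578, 312.3999938964844], [261.3999938964844, 166.8000030517578], [354.6000061035156, 205.89999389648438], [293.6000061035156, 351.6000061035156]]
```

View pics/top0.png

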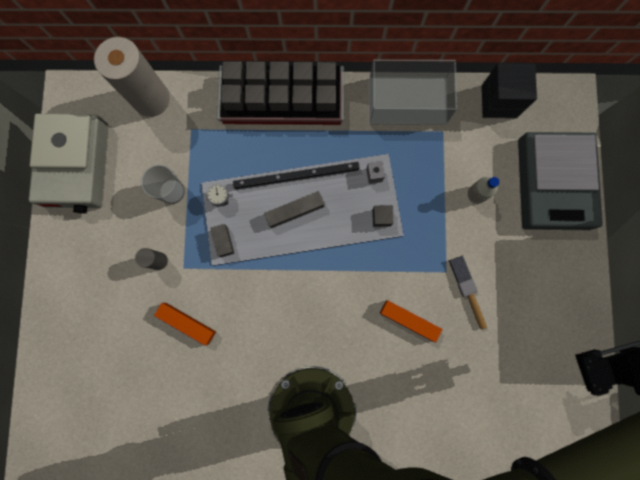

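View pics/side0.png

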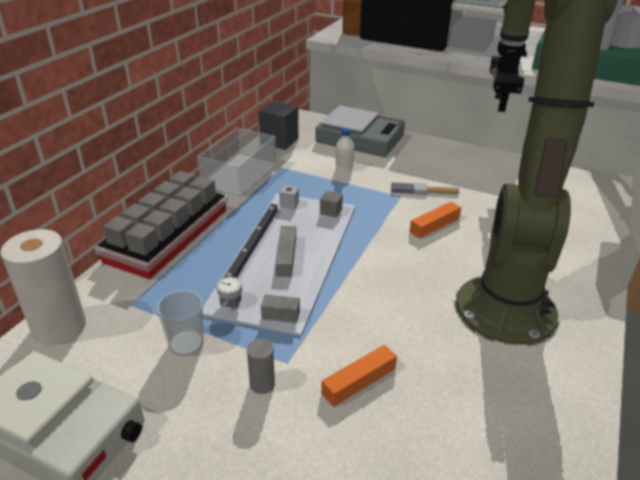

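The top view shows the grey prism at about (294,210). The anvil is at the right end of the fence (375,172) and the gauge at the left end (218,195). The half prism is at (221,240), the cube at (383,215), and the orange look-alikes are off the plate. Next I fit the poses by matching silhouettes.

```bash
cat > h.py <<'E'
import numpy as np,cv2
from scipy.optimize import minimize
from cell import *
def proj(r,P):
    P=np.c_[P,np.ones(len(P))]@r["view"].T; K=r["intrinsics"]
    return np.c_[K[0,0]*P[:,0]/-P[:,2]+K[0,2],K[1,1]*-P[:,1]/-P[:,2]+K[1,2]]
def box(x,y,a,b,z0,z1):  # b: x0,x1,y0,y1 local
    L=np.array([[i,j] for i in b[:2] for j in b[2:]]); R=np.array([[np.cos(a),-np.sin(a)],[np.sin(a),np.cos(a)]])
    w=L@R.T+[x,y]; return np.r_[np.c_[w,[z0]*4],np.c_[w,[z1]*4]]
def rast(r,P):
    m=np.zeros((480,640),np.uint8); h=cv2.convexHull(proj(r,P).astype(np.float32))
    s=4; M=np.zeros((480*s,640*s),np.uint8); cv2.fillConvexPoly(M,np.round((h+.5)*s).astype(int),255)
    return cv2.resize(M,(640,480),interpolation=cv2.INTER_AREA)/255.
def fit(obs,b,z0,z1,x0):
    def f(p):
        c=0
        for r,m in obs:
            q=rast(r,box(p[0],p[1],p[2],b,z0,z1)); c+=1-np.minimum(q,m).sum()/np.maximum(q,m).sum()
        return c
    for sc in (1,.3):
        x0=minimize(f,x0,method="Nelder-Mead",options=dict(initial_simplex=np.array(x0)+sc*np.array([[0,0,0],[.03,0,0],[0,.03,0],[0,0,.15]]),xatol=1e-4,fatol=1e-4)).x
    return x0,f(x0)
def ray(r,u,v,z):
    K=r["intrinsics"];R=r["view"][:3,:3];t=r["view"][:3,3]
    d=R.T@np.array([(u-K[0,2])/K[0,0],-(v-K[1,2])/K[1,1],-1]);c=-R.T@t
    return c+d*(z-c[2])/d[2]
def near(cam,n,uv):
    L=[s for s in silhouettes(cam,n) if np.hypot(*(np.argwhere(s["pixels"]).mean(0)[::-1]-uv))<25]
    return L[0]["pixels"].astype(float) if L else None
E
python3 - <<'E'
from h import *
T=read_camera("top");pt=near("top","prism",(294,210)); 
S=read_camera("side");ps=near("side","prism",(286,250));fs=near("side","fixture",(277,259))
PB=(-.02,.02,-.08,.08);FB=(-.14,.095,-.265,.265)
g=ray(T,294,209,.045);print("ray",g)
for o in ([(T,pt)],[(S,ps)],[(T,pt),(S,ps)]):
    p,c=fit(o,PB,.009,.049,[g[0],g[1],.2]); print("prism",p.round(4),np.degrees(p[2]).round(2),round(c,3))
hsv=cv2.cvtColor(T["frame"],cv2.COLOR_RGB2HSV); 
blue=((hsv[...,0]>98)&(hsv[...,0]<122)&(hsv[...,1]>90)).astype(np.uint8)
m=np.zeros((480,640));m[140:262,196:430]=1; m=m*(1-blue); n,l,st,_=cv2.connectedComponentsWithStats(m.astype(np.uint8)); m=(l==l[220,340]).astype(np.uint8)
# mask out protruders handled by corners
m=cv2.morphologyEx(m,cv2.MORPH_OPEN,np.ones((15,15)))
print(m.sum())
g=ray(T,302,209,.009)
for o in ([(T,m)],[(S,fs)]):
    p,c=fit(o,FB,0,.009,[g[0],g[1],.1]); print("fix",p.round(4),np.degrees(p[2]).round(2),round(c,3))
    print([ (p[:2]+np.array([[np.cos(p[2]),-np.sin(p[2])],[np.sin(p[2]),np.cos(p[2])]])@[.06,y]).round(3).tolist() for y in(-.175,.175)])
for u,v in ((202,183),(390,155),(403,236),(210,264)): print(ray(T,u,v,.009).round(3))
for u,v in ((234,184),(358,167)): print("fence",ray(T,u,v,.02).round(3))
for n,b,z,uv in (("gauge",None,.054,(218,195)),("anvil",None,.05,(375,172)),("cube",None,.05,(383,216)),("half_prism",None,.04,(221,240))): print(n,ray(T,*uv,.009+z).round(3))
E
```

```text
ray [0.53075157 0.05530312 0.045     ]
prism [0.5316 0.0553 0.4048] 23.2 0.064
prism [0.5339 0.0515 0.4067] 23.3 0.079
prism [0.532  0.0547 0.4088] 23.43 0.148
16392
fix [0.5637 0.0438 0.1638] 9.39 0.022
[[0.651, -0.119], [0.594, 0.226]]
fix [0.5628 0.0397 0.17  ] 9.74 0.259
[[0.652, -0.123], [0.592, 0.222]]
[0.609 0.317 0.009]
[ 0.696 -0.208  0.009]
[ 0.467 -0.242  0.009]
[0.383 0.284 0.009]
fence [0.605 0.225 0.02 ]
fence [ 0.657 -0.118  0.02 ]
gauge [0.562 0.257 0.063]
anvil [ 0.631 -0.16   0.059]
cube [ 0.512 -0.181  0.059]
half_prism [0.444 0.247 0.049]
```

play_rows(steps=[[[0,0,0,0,0,0.109,0.087],[0.029,-0.028,0,0,0,0,0.087],[0.029,-0.028,0,0,0,0,0.087],[0.029,-0.028,0,0,0,0,0.087],[0.029,-0.028,0,0,0,0,0.087],[0.029,-0.028,0,0,0,0,0.087],[0.029,-0.028,0,0,0,0,0.087],[0.029,-0.028,0,0,0,0,0.087],[0.029,-0.028,0,0,0,0,0.087],[0.029,-0.028,0,0,0,0,0.087],[0.029,-0.028,0,0,0,0,0.087]]])

```text
time_s: 2.05
tool_pos: [0.417, -0.3002, 0.2229]
tool_rot: [179.9, -0.0, 9.5]
force: [0.6, 0.0, -1.1]
grip_width: 0.0873
grasp_force: 0.0
```

play_rows(steps=[[[0.011,-0.037,0,0,0,0,0.087],[0.011,-0.037,0,0,0,0,0.087],[0.011,-0.037,0,0,0,0,0.087],[0.011,-0.037,0,0,0,0,0.087],[0.011,-0.037,0,0,0,0,0.087],[0.011,-0.037,0,0,0,0,0.087],[0.011,-0.037,0,0,0,0,0.087],[0.011,-0.037,0,0,0,0,0.087],[0.011,-0.037,0,0,0,0,0.087],[0,0,0,0,0,0,0.087],[0,0,0,0,0,0,0.087]]])

```text
time_s: 3.15
tool_pos: [0.4588, 0.0438, 0.2227]
tool_rot: [180.0, -0.0, 9.6]
force: [-0.9, -1.4, -0.3]
grip_width: 0.0874
grasp_force: 0.0
```

```bash
python3 - <<'E'
from h import *
W=read_camera("wrist"); cv2.imwrite("pics/w1.png",W["frame"][:,:,::-1])
print(np.round(W["intrinsics"],1).tolist(),np.round(W["view"],3).tolist())
for s in silhouettes("wrist","prism")[:3]: 
    ys,xs=np.nonzero(s["pixels"]); print(s["p"],s["extent"])
    p,c=fit([(W,s["pixels"].astype(float))],(-.02,.02,-.08,.08),.009,.049,[.532,.0547,.408]); print(p.round(4),np.degrees(p[2]),c)
E
```

```text
[[409.5, 0.0, 324.1], [0.0, 409.5, 233.2], [0.0, 0.0, 1.0]] [[0.167, -0.986, 0.002, -0.034], [0.947, 0.16, -0.278, -0.407], [0.274, 0.048, 0.961, -0.52], [0.0, 0.0, 0.0, 1.0]]
0.73 [223.7, 66.2, 429.3, 166.8]
[0.5311 0.0545 0.4051] 23.212304661953937 0.0268579506261738
0.44 [580.6, 2.2, 638.3, 65.0]
[0.532  0.0547 0.408 ] 23.376678041337588 1.0
```

View pics/w1.png

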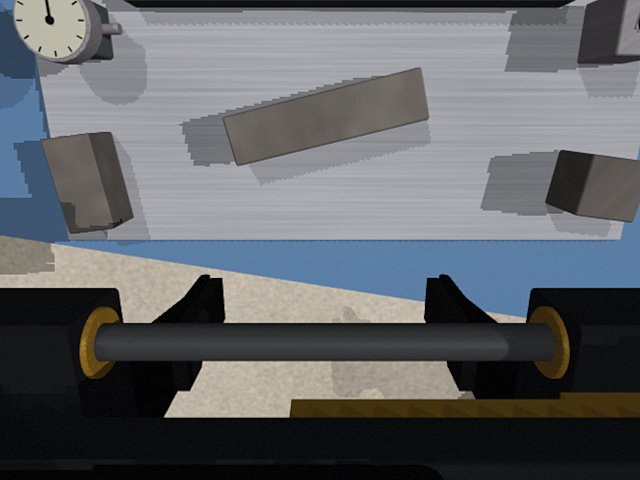

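The wrist view shows the prism between (223,66) and (429,167). The plate's near edge is level at row 240, so the tool is square to the fixture, and the fence is at the top edge. The path down is clear on the near side of the prism.

play_rows(steps=[[[0,0,0.04,0,0,0,0.087],[0,0,0.04,0,0,0,0.087],[0,0,0.04,0,0,0,0.087],[0,0,0.04,0,0,0,0.087],[0,0,0.03,0,0,0,0.087],[0,0,0.012,0,0,0,0.087],[0,0,0,0,0,0,0.087],[0,0,0,0,0,0,0.087]]])

```text
time_s: 4.05
tool_pos: [0.4599, 0.0427, 0.0216]
tool_rot: [180.0, -0.1, 9.4]
force: [1.1, 0.4, -0.5]
grip_width: 0.087
grasp_force: 0.0
```

```bash
python3 - <<'E'
from h import *
V=np.array([[0.167,-0.986,0.002,-0.034],[0.947,0.16,-0.278,-0.407],[0.274,0.048,0.961,-0.52],[0,0,0,1]])
r=dict(view=V,intrinsics=np.array([[409.5,0,324.1],[0,409.5,233.2],[0,0,1]]))
a=np.radians(9.6);X=np.array([np.cos(a),np.sin(a),0])
print("near edge x along X", ray(r,200,240,.009)@X, ray(r,500,240,.009)@X,"fence foot",ray(r,300,9,.009)@X,"top",ray(r,300,6,.031)@X,"gauge", ray(r,51,20,.06),"fix pred origin",np.array([.5635,.043,0])@X)
o=get_obs(); print(np.round(o["tool_pos"],4),o["force"])
E
```

```text
near edge x along X 0.41945674303062774 0.41934455870754284 fence foot 0.6195488533778154 top 0.6167542460591006 gauge [0.56535428 0.26098954 0.06      ] fix pred origin 0.562779822998022
[0.4599 0.0427 0.0216] [ 1.11115948  0.41209207 -0.45396404]
```

play_rows(steps=[[[0.01,0,0,0,0,0,0.087],[0.01,0,0,0,0,0,0.087],[0.006,0,0,0,0,0,0.087],[0.006,0,0,0,0,0,0.087],[0.006,0,0,0,0,0,0.087],[0.006,0,0,0,0,0,0.087],[0.006,0,0,0,0,0,0.087],[0.006,0,0,0,0,0,0.087],[0.006,0,0,0,0,0,0.087],[0.006,0,0,0,0,0,0.087],[0.006,0,0,0,0,0,0.087],[0.006,0,0,0,0,0,0.087]]])

```text
time_s: 5.25
tool_pos: [0.5382, 0.0562, 0.0203]
tool_rot: [180.0, 0.0, 9.5]
force: [-3.0, -0.1, -0.1]
grip_width: 0.0871
grasp_force: 1.2
```

```bash
cat > look.py <<'E'
from h import *
import sys
cam,name,z=sys.argv[1:4]; x0=[float(v) for v in sys.argv[4:7]]
W=read_camera(cam); cv2.imwrite(f"pics/{name}.png",W["frame"][:,:,::-1])
o=get_obs(); X=np.array([np.cos(.1667),np.sin(.1667)]);Y=np.array([-X[1],X[0]])
print("tool X,Y",np.array(o["tool_pos"])[:2]@X,np.array(o["tool_pos"])[:2]@Y,o["tool_pos"][2],np.round(o["force"],1))
for s in silhouettes(cam,"prism")[:2]:
    p,c=fit([(W,s["pixels"].astype(float))],(-.02,.02,-.08,.08),.009,.049,x0); print(s["p"],p.round(4),np.degrees(p[2]).round(2),round(c,3),"X,Y",p[:2]@X,p[:2]@Y)
E
python3 look.py wrist w2 0 .59 .06 .17
```

```text
tool X,Y 0.5413143813341585 -0.03389158591479352 0.020596065130973902 [-0.3 -0.1 -1.1]
0.62 [0.5684 0.0571 0.1651] 9.46 0.029 X,Y 0.5699902553749756 -0.03803223068503655
```

View pics/w2.png

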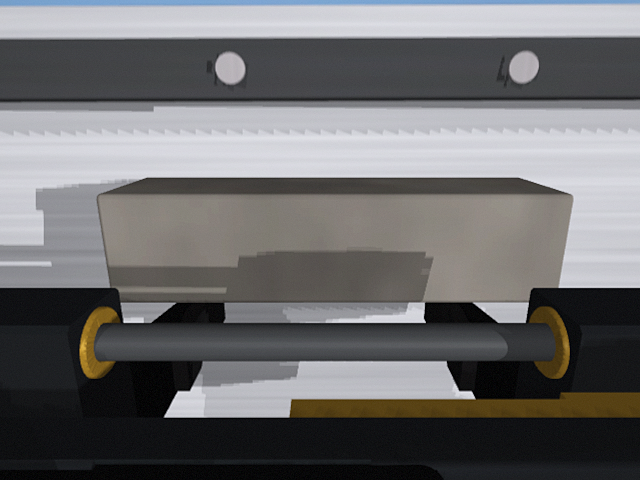

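The prism is now flush with both fingers and parallel to the fence (face at rows 178–300, fence at rows 38–100). About 30 mm is left to close.

play_rows(steps=[[[0.005,0,0,0,0,0,0.087],[0.005,0,0,0,0,0,0.087],[0.005,0,0,0,0,0,0.087],[0.005,0,0,0,0,0,0.087],[0.003,0,0,0,0,0,0.087],[0.002,0,0,0,0,0,0.087],[0,0,0,0,0,0,0.087]]])

```text
time_s: 6.05
tool_pos: [0.5629, 0.0606, 0.0205]
tool_rot: [-180.0, -0.0, 9.5]
force: [-2.9, -0.7, 1.7]
grip_width: 0.0866
grasp_force: 1.3
```

play_rows(steps=[[[0.0015,0,0,0,0,0,0.087],[0.0015,0,0,0,0,0,0.087]]])

```text
time_s: 6.25
tool_pos: [0.5652, 0.061, 0.0205]
tool_rot: [180.0, 0.0, 9.5]
force: [-4.4, -0.6, 1.8]
grip_width: 0.0873
grasp_force: 2.1
```

play_rows(steps=[[[0.001,0,0,0,0,0,0.087],[0.001,0,0,0,0,0,0.087]]])

```text
time_s: 6.45
tool_pos: [0.5673, 0.0613, 0.0205]
tool_rot: [180.0, 0.0, 9.5]
force: [-3.9, 0.3, 3.1]
grip_width: 0.0869
grasp_force: 2.2
```

play_rows(steps=[[[0.001,0,0,0,0,0,0.087],[0.001,0,0,0,0,0,0.087]]])

```text
time_s: 6.65
tool_pos: [0.5677, 0.0613, 0.0204]
tool_rot: [180.0, 0.2, 9.5]
force: [-10.1, -2.5, 7.8]
grip_width: 0.0871
grasp_force: 5.2
```

play_rows(steps=[[[0.001,0,0,0,0,0,0.087],[0.0005,0,0,0,0,0,0.087]]])

```text
time_s: 6.85
tool_pos: [0.5677, 0.0613, 0.0201]
tool_rot: [179.9, 0.4, 9.6]
force: [-13.0, -2.5, 8.5]
grip_width: 0.0871
grasp_force: 6.5
```

The tool has stalled and the force is up to 13 N, so the prism is on the fence. I'll hold briefly, back off 40 mm and look.

play_rows(steps=[[[0,0,0,0,0,0,0.087],[0,0,0,0,0,0,0.087],[0,0,0,0,0,0,0.087],[-0.003,0,0,0,0,0,0.087],[-0.017,0,0,0,0,0,0.087],[-0.02,0,0,0,0,0,0.087],[0,0,-0.04,0,0,0,0.06],[0,0,-0.04,0,0,0,0.03],[0,0,0,0,0,0,0],[0,0,0,0,0,0,0]]])

```text
time_s: 7.85
tool_pos: [0.5336, 0.0553, 0.102]
tool_rot: [179.9, -0.3, 9.5]
force: [0.3, 0.0, 0.0]
grip_width: 0.0624
grasp_force: 0.0
```

```bash
python3 look.py wrist w3 0 .59 .06 .17
```

```text
tool X,Y 0.5340161493007983 -0.03388373434518771 0.10061476348078058 [-1.1 -0.1 -0.1]
0.96 [0.5983 0.0624 0.1683] 9.64 0.012 X,Y 0.6003314844616495 -0.037762752276946525
```

View pics/w3.png

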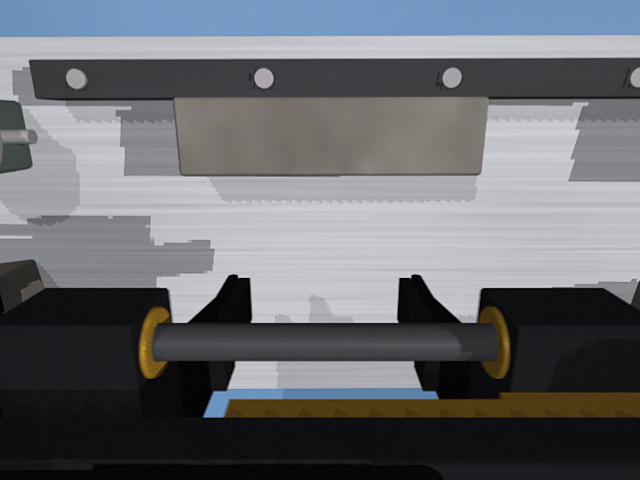

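The prism is flat on the fence (top face columns 174–488), with the gauge spindle tip at (37,136). I'll close the fingers and move over to the prism's gauge-side end.

play_rows(steps=[[[0.016,-0.028,0,0,0,0,0],[0.016,-0.028,0,0,0,0,0],[0.016,-0.028,0,0,0,0,0],[0.015,-0.027,0,0,0,0,0],[0,0,0,0,0,0,0],[0,0,0,0,0,0,0],[0,0,0,0,0,0,0],[0,0,0,0,0,0,0]]])

```text
time_s: 8.75
tool_pos: [0.575, 0.1734, 0.0999]
tool_rot: [179.9, 0.1, 9.4]
force: [0.4, -0.4, 0.2]
grip_width: 0.0013
grasp_force: 0.0
```

```bash
python3 - <<'E'
from h import *
W=read_camera("wrist"); cv2.imwrite("pics/w4.png",W["frame"][:,:,::-1])
o=get_obs(); X=np.array([np.cos(.1667),np.sin(.1667)]);Y=np.array([-X[1],X[0]])
print("tool X,Y",np.array(o["tool_pos"])[:2]@X,np.array(o["tool_pos"])[:2]@Y,o["tool_pos"][2],o["grip_width"])
# predicted footprint of closed fingers at tip (30 mm in y, 19 in x), spindle tip
print(proj(W,np.array([[*o["tool_pos"]]])))
E
```

```text
tool X,Y 0.5959532804027629 0.07567755362842822 0.10017062897804457 0.0008534506204080773
[[323.10709805 294.87918768]]
```

View pics/w4.png

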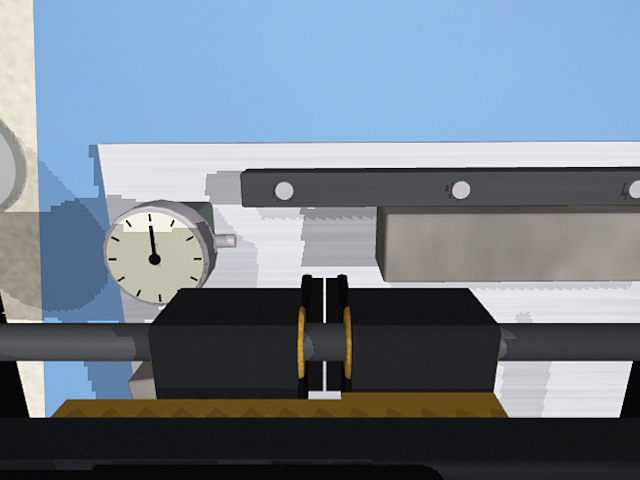

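The fingers are closed, with the tip between the spindle tip at (236,240) and the prism end at (377,240). Both sides are clear, so I'll descend.

play_rows(steps=[[[0,0,0.03,0,0,0,0],[0,0,0.03,0,0,0,0],[0,0,0.02,0,0,0,0],[0.002,0,0,0,0,0,0],[0,0,0,0,0,0,0]]])

```text
time_s: 9.3
tool_pos: [0.5777, 0.175, 0.021]
tool_rot: [180.0, -0.0, 9.4]
force: [1.2, -0.3, 0.7]
grip_width: 0.0004
grasp_force: 0.0
```

play_rows(steps=[[[0,0.008,0,0,0,0,0],[0,0.005,0,0,0,0,0],[0,0.005,0,0,0,0,0],[0,0.005,0,0,0,0,0],[0,0.005,0,0,0,0,0],[0,0.005,0,0,0,0,0],[0,0.005,0,0,0,0,0]]])

```text
time_s: 10.0
tool_pos: [0.5835, 0.1393, 0.021]
tool_rot: [-179.9, -0.1, 9.6]
force: [-1.1, 3.8, 2.3]
grip_width: 0.0003
grasp_force: 2.5
```

play_rows(steps=[[[0,0.006,0,0,0,0,0],[0,0.006,0,0,0,0,0],[0,0.006,0,0,0,0,0],[0,0.006,0,0,0,0,0],[0,0.006,0,0,0,0,0],[0,0.006,0,0,0,0,0],[0,0.006,0,0,0,0,0],[0,0.006,0,0,0,0,0],[0,0.006,0,0,0,0,0],[0,0.006,0,0,0,0,0]]])

```text
time_s: 11.0
tool_pos: [0.5935, 0.0791, 0.021]
tool_rot: [-180.0, -0.0, 9.5]
force: [-1.0, 4.5, 5.2]
grip_width: 0.0002
grasp_force: 3.1
```

```bash
python3 look.py wrist w5 0 .615 -.03 .167
```

```text
tool X,Y 0.598457811210212 -0.02206061770940014 0.020879712021998204 [-1.   4.8  5.1]
0.92 [ 0.6177 -0.0674  0.1419] 8.13 0.52 X,Y 0.5979772568814273 -0.16897220839405677
```

View pics/w5.png

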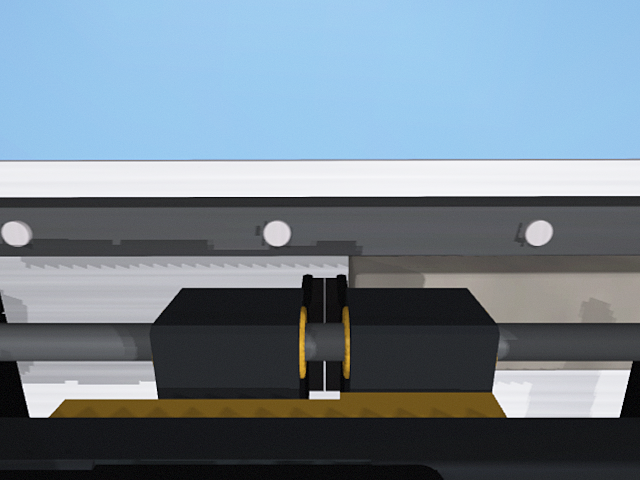

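The prism still sits flush on the fence (top edge at row 256, beside the fence). About 49 mm remains to the anvil.

play_rows(steps=[[[0,0.005,0,0,0,0,0],[0,0.005,0,0,0,0,0],[0,0.005,0,0,0,0,0],[0,0.005,0,0,0,0,0],[0,0.005,0,0,0,0,0],[0,0.005,0,0,0,0,0],[0,0.004,0,0,0,0,0],[0,0.003,0,0,0,0,0],[0,0.002,0,0,0,0,0]]])

```text
time_s: 12.0
tool_pos: [0.5997, 0.041, 0.0207]
tool_rot: [-180.0, -0.0, 9.5]
force: [-1.7, 6.1, 4.1]
grip_width: 0.0007
grasp_force: 3.1
```

play_rows(steps=[[[0,0.0015,0,0,0,0,0],[0,0.001,0,0,0,0,0],[0,0.001,0,0,0,0,0]]])

```text
time_s: 12.3
tool_pos: [0.6002, 0.0378, 0.0208]
tool_rot: [-179.9, -0.0, 9.5]
force: [-1.2, 5.4, 4.9]
grip_width: 0.0009
grasp_force: 3.1
```

play_rows(steps=[[[0,0.001,0,0,0,0,0],[0,0.001,0,0,0,0,0]]])

```text
time_s: 12.5
tool_pos: [0.6005, 0.0359, 0.0207]
tool_rot: [-179.9, -0.0, 9.6]
force: [-1.2, 4.9, 4.5]
grip_width: 0.0
grasp_force: 3.2
```

play_rows(steps=[[[0,0.001,0,0,0,0,0],[0,0.001,0,0,0,0,0],[0,0.001,0,0,0,0,0]]])

```text
time_s: 12.8
tool_pos: [0.601, 0.033, 0.0207]
tool_rot: [-179.9, 0.0, 9.6]
force: [-0.8, 5.3, 4.3]
grip_width: 0.0003
grasp_force: 3.2
```

play_rows(steps=[[[0,0.001,0,0,0,0,0],[0,0.001,0,0,0,0,0]]])

```text
time_s: 13.0
tool_pos: [0.6013, 0.031, 0.0208]
tool_rot: [-179.9, 0.0, 9.6]
force: [-0.3, 5.1, 4.8]
grip_width: 0.0005
grasp_force: 3.2
```

play_rows(steps=[[[0,0.001,0,0,0,0,0],[0,0.001,0,0,0,0,0]]])

```text
time_s: 13.2
tool_pos: [0.6016, 0.0291, 0.0208]
tool_rot: [-179.9, -0.0, 9.6]
force: [-1.3, 5.4, 4.1]
grip_width: 0.0007
grasp_force: 3.2
```

play_rows(steps=[[[0,0.001,0,0,0,0,0],[0,0.001,0,0,0,0,0]]])

```text
time_s: 13.4
tool_pos: [0.602, 0.0271, 0.0208]
tool_rot: [-179.9, -0.0, 9.6]
force: [-1.2, 4.9, 4.9]
grip_width: 0.0005
grasp_force: 3.2
```

play_rows(steps=[[[0,0.001,0,0,0,0,0],[0,0.001,0,0,0,0,0]]])

```text
time_s: 13.6
tool_pos: [0.6023, 0.0251, 0.0208]
tool_rot: [-179.9, 0.0, 9.6]
force: [-1.1, 4.4, 5.3]
grip_width: 0.0001
grasp_force: 3.2
```

play_rows(steps=[[[0,0.001,0,0,0,0,0]]])

```text
time_s: 13.7
tool_pos: [0.6025, 0.0241, 0.0208]
tool_rot: [-179.9, 0.0, 9.6]
force: [-0.1, 6.1, 5.5]
grip_width: 0.0008
grasp_force: 4.1
```

play_rows(steps=[[[0,0.001,0,0,0,0,0],[0,0.001,0,0,0,0,0]]])

```text
time_s: 13.9
tool_pos: [0.6025, 0.0241, 0.0208]
tool_rot: [-179.8, -0.0, 9.6]
force: [-2.4, 9.6, 4.9]
grip_width: 0.0004
grasp_force: 5.3
```

play_rows(steps=[[[0,0.001,0,0,0,0,0]]])

```text
time_s: 14.0
tool_pos: [0.6025, 0.0241, 0.0208]
tool_rot: [-179.7, -0.0, 9.6]
force: [-3.2, 10.9, 5.0]
grip_width: 0.0005
grasp_force: 6.0
```

The tool has stalled against the anvil at 11 N. I'll hold, back off, lift and check.

play_rows(steps=[[[0,0,0,0,0,0,0],[0,0,0,0,0,0,0],[0,0,0,0,0,0,0],[0,-0.005,0,0,0,0,0],[0,-0.012,0,0,0,0,0],[0,0,-0.04,0,0,0,0],[0,0,-0.04,0,0,0,0],[-0.025,0.035,-0.02,0,0,0,0],[-0.025,0.035,0,0,0,0,0],[-0.025,0.035,0,0,0,0,0],[0,0,0,0,0,0,0]]])

```text
time_s: 15.1
tool_pos: [0.5402, -0.0881, 0.1196]
tool_rot: [179.7, 0.3, 8.8]
force: [0.1, 0.2, 0.1]
grip_width: 0.0008
grasp_force: 0.0
```

```bash
python3 look.py wrist w6 0 .62 -.07 .167
```

```text
tool X,Y 0.5201616212276668 -0.17299700156688505 0.1198273602066582 [ 0.6  0.5 -0.3]
0.82 [ 0.6197 -0.0655  0.1738] 9.96 0.013 X,Y 0.6002356280864298 -0.16740258276408318
```

View pics/w6.png

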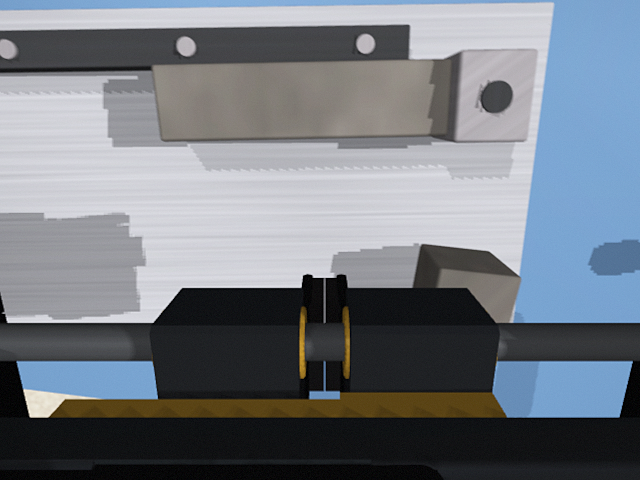

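The prism's long side lies along the fence and its end meets the anvil at about (450,100), with no gap in either place. Its measured X of 0.600 matches the fence-contact value. The robot is clear and touching nothing.

```bash
python3 -c "
from cell import *
print(sign_off())"
```

```text
the job is handed in; nothing more can be done
None
```

The prism was pushed flat against the fence, then along it to the anvil, where it sits snug against both. Push forces read about 13 N at most, nothing else was seen to be touched or moved, and the job was handed in at about 15 s; no verdict came back.

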